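Pack the pellet-die case and hold its lid at 60 degrees

ROBOT

A 6-joint arm with a two-finger parallel gripper is mounted at the origin on the work surface. World frame = base frame: x ahead of the robot, y to its left, z up, the work surface at z = 0. Lengths are in mm, angles in rad, forces in N, time in s.
With the tool pointing down it reaches from about 275 to 750 mm from the base axis. Payload 10.2 kg.
Tool frame: the origin (TCP) lies midway between the tips of the shut fingers; the grasp point (between the pads) lies 19 mm behind it; z points along the fingers, y is the line along which they close (so a half turn about z gives the same grasp; the last joint's range is limited). The gripper opens to 85 mm and grips with 20 to 120 N. Pads are 22 mm wide; open, the fingers measure 114 mm over their backs; the gripper's body (76 mm by 85 mm) begins 54 mm behind the grasp point. The pads swing forward as they close: fully open they stand 13 mm farther back than shut.
Start: joints at [-1.43, 0.313, 1.498, -0, 1.331, -0.223], TCP at [186.797, -490.65, 197.594] pointing down, gripper open.
Joint ranges: [-2.94, 2.94], [-0.97, 2.17], [0.19, 2.56], [-1.23, 4.37], [0.02, 3.11], [-2.88, 2.88]. Speed limits (rad/s): [2.39, 2.39, 3.01, 3.14, 3.14, 3.14].

INTERFACE

Orientations are given as a unit quaternion [w, x, y, z].
In Python, from rig import ctrl, capture, camera_info gives the robot as it stands.
- The arm moves only by the tool apply_moves, never from a script. Its argument "targets" is a list of rows, each a list of 3 entries, a list of its own where there are three numbers: the finger opening in mm, from 0 to 85.4, then the shift along the world's x, y, z in mm, then the turn, a rotation vector about the world's x, y, z in degrees. In form: [[grip, [dx, dy, dz], [rx, ry, rz]], ...]. A call has 1 to 20 rows; each row is the pose to reach, as a shift and turn from the pose commanded when the call began; what a row does not reach only later rows make up. A row lasts 1/10 s, in which the tool goes at most 50 mm and 8.59 degrees, less where a joint would pass 70% of its speed; a pose out of reach is approached as far as the arm can. A call with a gripper value outside its range is refused whole. The fingers move at their own pace and stop on an object; "squeeze" is the grip in N (left out, the last holds). Time passes only in rows, so rows that repeat a pose let the fingers close. It gives the time, the measured TCP pose, the force, the opening and the grip force at its end, in the units of the state.
- ctrl.sense(): the state, without advancing time (a new reading comes with each control period).
- capture(name): name is "scene" or "top" or "wrist"; returns (picture, depth): 420x560x3 uint8, blue, green, red; 420x560 float32, mm along the optical axis (not along the pixel's ray), 0 where there is no reading.
- camera_info(name): a dict with "vfov" (degrees; the focal length in pixels is half the picture's height over the tangent of half this angle, whatever the lens; pixels are square), "cx", "cy" (the principal point, pixels), "extrinsics" (4x4, takes a point from camera to world coordinates). Camera axes: x right, y down, z forward; pixel columns grow to the right and rows downward; lengths in mm; the calibration is good to about 2 mm. The wrist camera is an equidistant fisheye: a pixel r from the principal point sees the ray r / f radians off the axis. A picture is of the moment at which its call begins: read the wrist's pose just before it. camera_info takes no time and is no camera call; for the wrist camera it gives the pose at the moment of the call.
- ctrl.finish_job(): hands the job in; it is judged then, once.
The state is a dict: "time_s": time; "joints": joint angles; "dq": joint speeds; "tau": joint torques, N m; "eef_pos": TCP position; "ee_rot": TCP orientation; "force": force on the tool from outside, world axes, zero at the start; "wrist_torque": the same for the moment, N m; "grip_width": opening from 0.0 (shut) to 1.0 (fully open); "grip_force": force on a finger pad.
Only numpy, scipy, OpenCV 4.12 (cv2) and the standard library are available. Lean on these libraries where they do the work, as an engineer would, in place of code of your own. Each camera call takes 0.05 s, during which the arm holds its last target. There are 200 camera calls.

TASK

Pack the powder jar and the grey cell box upright into the trough of the black case, in the free space beside the steel die, each resting on the trough's floor, while the lid still leans back. Then take the lid by its steel tab, swing it forward and hold it at 60 degrees open (measured from shut) so that I can slip the drying sachet in: the lid would fall shut, so never let it drop, and finish while still gripping the tab with the lid held still at that angle. Leave the amber bottle and the glass dish where they stand.

Things in the scene. Friction and masses are not known exactly. Their poses are not given: they have to be found in the camera images.
- case: Black open case fixed to the bench, 122 (x) x 172 (y) x 68 mm high, walls and floor 6 mm. Origin: centre of its underside; its -x side faces roughly the robot, the lid hinges on the +x rim. Inside, two plain metal strips 26 mm wide, 16 mm high line the front and back walls and leave a trough 58 mm wide (x), 160 mm long (y), its floor 6 mm above the origin, for one row of items along y.
- die: Steel pellet die already standing in the trough near its -y end, to be left there: cylinder 50 mm diameter, 42 mm high, with a 22 mm diameter plunger up to 56 mm. 0.6 kg. Origin at the centre of its underside.
- jar: Powder jar standing on the bench: white cylinder 48 mm diameter with a black screw cap of 47 mm, 56 mm high in all, 0.1 to 0.21 kg. Origin at the centre of its underside.
- cell_box: Plain grey plastic cell box standing on the bench, 44 (x) x 48 (y) x 56 mm high, with a thin dark seam round it 40 mm up, 0.08 to 0.17 kg. Origin at the centre of its underside.
- lid (a joint): Opening angle of the black lid (122 x 172 x 8 mm, 0.3 to 0.5 kg), rad: 0 shut and level, 1.047 = 60 degrees, 1.92 leaning back on its stop, as at the start. Free hinge along the case's y: below 1.57 the lid falls shut unless held, above it falls back. At angle a it points from the hinge along (-cos a, 0, sin a) in the case's frame.
- lid_hinge (a point): Point on the lid's hinge axis, at the middle of the case's width: 61 mm behind (+x) the case's origin and 68.5 mm above it. Axes as the lid's: equal to the case's when shut.
- tab_grip (a point): Grip point on the flat steel pull tab in the middle of the lid's free edge. The tab lies in the lid's plane, sticks out 42 mm past the edge, is 24 mm wide (along the case's y) and 10 mm thick; this point is 28 mm out from the edge, 150 mm from the hinge and 4 mm to the lid's upper side of it. It can be pinched across the 24 mm from above at any lid angle. Axes as the lid's.
- reagent: Amber bottle with a black cap, 60 mm diameter, 115 mm high, a bystander standing on the bench. Origin at the centre of its underside.
- dish: Clear glass bowl, 84 mm across, 35 mm high, a bystander standing on the bench. Origin at the centre of its underside.
Things that resemble listed ones, but are neither listed nor needed, are in the scene too. Leave any green or yellow look-alike of the jar alone.

How it is judged:
By the outcome, as a careful person would: the job done as asked, in the order asked, and still so for the second after the job is handed in, while the arm keeps its last pose, push and grip.
It also fails if it takes over 69 s, if anything falls off the work surface, if the arm or the gripper's body presses on something with over 40 N, if the wrist force passes 120 N, or if a joint passes its speed limit or range.

## Working session

There is one attempt and no reset: what is moved stays moved. The work goes in short steps, Python scripts to look and compute and a tool call to move; the robot and the scene stay as the last step left them, time stands still between calls to the robot, and variables do not carry over. Pictures are saved under pics/ and viewed, at most 10 in all, crops included, and the job is handed in when it is done.

Besides the shell and the picture viewer there is one more tool, called in YAML: its name, and indented under it one key for each argument. apply_moves: Moves the arm, as the interface text tells. Its arguments: {"type":"object","properties":{"targets":{"type":"array","items":{"type":"array"}},"squeeze":{"type":"number"}},"required":["targets"]}

```bash
ls; mkdir -p pics
cat > h.py <<'E'
import numpy as np, cv2
from rig import ctrl, capture, camera_info
def cloud(name,save=None):
    ci=camera_info(name); im,d=capture(name)
    if save: cv2.imwrite(save,im); np.savez(save.replace('.png','.npz'),im=im,d=d,E=np.array(ci['extrinsics']),p=[ci['vfov'],ci['cx'],ci['cy']])
    return im,d,ci
def pts(f):
    z=np.load(f); d=z['d']; v,cx,cy=z['p']; h=d.shape[0]; fl=h/2/np.tan(np.radians(v)/2)
    c,r=np.meshgrid(np.arange(d.shape[1]),np.arange(h))
    P=np.stack([(c-cx)/fl*d,(r-cy)/fl*d,d],-1)
    E=z['E']; W=P@E[:3,:3].T+E[:3,3]; W[d==0]=np.nan
    return W,z['im']
E
python3 - <<'E'
from h import *
for n in('scene','top'):
    im,d,ci=cloud(n,f'pics/{n}.png'); print(n,ci)
s=ctrl.sense(); print(s)
a=cv2.imread('pics/scene.png');b=cv2.imread('pics/top.png')
E
```

```text
pics
scene {'vfov': 48.528554528314224, 'cx': 281.11621468385016, 'cy': 210.76151440999172, 'extrinsics': array([[-7.03543821e-01,  3.81230683e-01, -5.99740993e-01,
         1.19841155e+03],
       [ 7.10499981e-01,  3.59888907e-01, -6.04706335e-01,
         6.39983782e+02],
       [-1.46924789e-02, -8.51553370e-01, -5.24062010e-01,
         6.73689103e+02],
       [ 0.00000000e+00,  0.00000000e+00,  0.00000000e+00,
         1.00000000e+00]])}
top {'vfov': 49.40031800674773, 'cx': 281.83236693650053, 'cy': 215.3912068037428, 'extrinsics': array([[ 6.96057680e-03, -9.85841936e-01,  1.67532763e-01,
         3.81104719e+02],
       [-9.99794343e-01, -3.66964981e-03,  1.99450578e-02,
        -5.05410940e+01],
       [-1.90478878e-02, -1.67637138e-01, -9.85664734e-01,
         9.97198458e+02],
       [ 0.00000000e+00,  0.00000000e+00,  0.00000000e+00,
         1.00000000e+00]])}
{'time_s': 0.1, 'joints': array([-1.43040235e+00,  3.13403838e-01,  1.49833305e+00, -3.20808658e-05,
        1.33097742e+00, -2.23409277e-01]), 'dq': array([-0.0019841 , -0.00037251, -0.00183647,  0.0003704 , -0.00179748,
       -0.00193867]), 'tau': array([ 3.48434296e-03, -4.12896430e+01, -2.60138887e+01, -1.36303115e-04,
        3.06661881e-03, -4.21296065e-06]), 'eef_pos': array([ 186.7506031 , -490.3921922 ,  197.09787123]), 'ee_rot': array([-5.60988400e-04,  9.83500621e-01,  1.80903877e-01,  7.70603043e-06]), 'force': array([-0.18999841,  0.28673561, -0.24936436]), 'wrist_torque': array([ 0.08236466, -0.00743426, -0.03087502]), 'grip_force': 0.0, 'grip_width': 1.005219164087045}
```

View pics/scene.png

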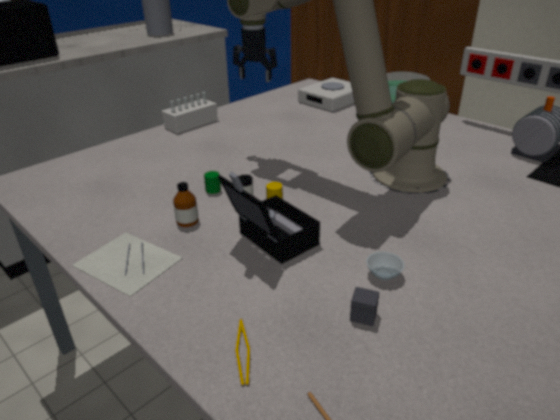

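View pics/top.png

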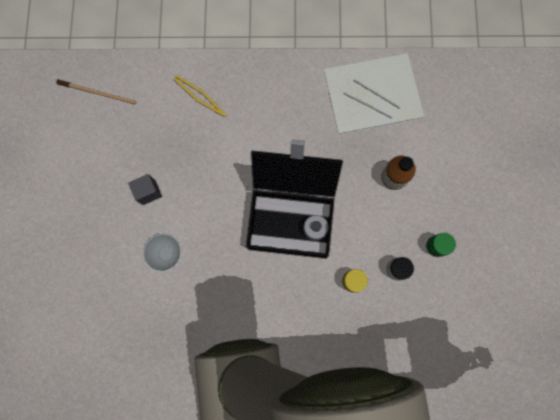

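The scene view shows the case, with its lid leaning back. The top view shows these candidates for the jar: black-capped (402,268), green (441,244), yellow (355,281), and the amber bottle's black cap (404,164). I choose the black-capped one at (402,268). The cell box is at (145,189), the dish at (162,252), and the case centre is near (291,224) with the die at (316,227).

Run:
```python
from h import *
b=cv2.imread('pics/top.png'); s=cv2.imread('pics/scene.png')
def crop(i,x,y,w,h,W,H): return cv2.convertScaleAbs(cv2.resize(i[y:y+h,x:x+w],(W,H),interpolation=cv2.INTER_CUBIC),alpha=1.5,beta=15)
A=crop(b,235,130,120,140,514,600); B=crop(b,370,245,60,47,280,220); C=crop(b,120,165,60,47,280,200); D=crop(s,200,160,100,64,280,180)
cv2.imwrite('pics/c1.png',np.hstack([A,np.vstack([B,C,D])]))
W,im=pts('pics/top.npz'); g=im.astype(int)
def at(n,u,v,r=2): print(n,np.nanmedian(W[v-r:v+r+1,u-r:u+r+1].reshape(-1,3),0).round(1))
for n,u,v in[('bench',460,330),('jar',402,268),('green',441,244),('yel',355,281),('box',145,187),('die',316,227),('amber',404,164),('dish',162,252),('tab',297,150),('floor',275,225),('stripB',285,206),('stripF',285,243)]: at(n,u,v)
def fit(n,u0,u1,v0,v1,z0,z1):
    R=W[v0:v1,u0:u1].reshape(-1,3); R=R[(R[:,2]>z0)&(R[:,2]<z1)]
    r=cv2.minAreaRect(R[:,:2].astype(np.float32)); print(n,len(R),R[:,2].mean().round(1),r, R[:,:2].mean(0).round(1))
fit('jar top',385,420,252,285,50,62)
fit('box top',125,165,172,207,50,62)
fit('case rim',240,345,185,262,63,72)
fit('case all',240,345,190,262,12,72)
fit('stripB+F',240,345,190,262,15,30)
fit('die',300,332,212,242,38,70)
fit('amber',380,420,145,192,100,125)
fit('dish',140,185,230,275,20,45)
fit('tab',285,310,135,158,120,260)
```

```text
bench [ 306.8 -407.6    0.8]
jar [ 433.1 -277.1   56.4]
green [ 482.4 -359.1   57.5]
yel [ 406.2 -181.2   56.9]
box [601.  259.2  56.9]
die [ 515.7 -102.3   63.4]
amber [ 635.2 -275.1  115.4]
dish [467.4 230.6   6.7]
tab [634.9 -61.  206.3]
floor [528.  -15.7   6.2]
stripB [567.4 -37.6  22.5]
stripF [486.6 -38.   23.3]
jar top 424 56.6 ((433.1809387207031, -277.3612365722656), (44.7271728515625, 45.6684455871582), 0.8990375995635986) [ 433.2 -277. ]
box top 471 57.0 ((601.5485229492188, 267.789794921875), (44.63180923461914, 48.47739791870117), 24.231456756591797) [600.8 267.2]
case rim 913 68.1 ((526.548095703125, -48.177947998046875), (172.15733337402344, 124.85768127441406), 83.83152770996094) [527.3 -50.7]
case all 3648 40.2 ((526.4320678710938, -48.22615051269531), (172.10060119628906, 124.97461700439453), 83.95094299316406) [528.6 -54.7]
stripB+F 1810 22.9 ((522.7761840820312, -46.47633361816406), (162.91175842285156, 117.48011779785156), 83.82275390625) [529.4 -48.9]
die 533 53.5 ((518.8204956054688, -105.44737243652344), (54.99371337890625, 64.8756103515625), 89.32137298583984) [ 517.4 -106.4]
amber 172 114.4 ((637.7884521484375, -278.4813537597656), (26.406536102294922, 26.996238708496094), 15.232301712036133) [ 636.9 -277.6]
dish 559 30.4 ((464.2373046875, 223.4971160888672), (81.678466796875, 81.67608642578125), 32.51927185058594) [466.1 230.7]
tab 269 205.3 ((638.4149169921875, -61.6551513671875), (44.6963996887207, 22.635189056396484), 86.6903305053711) [636.  -59.6]
```

View pics/c1.png

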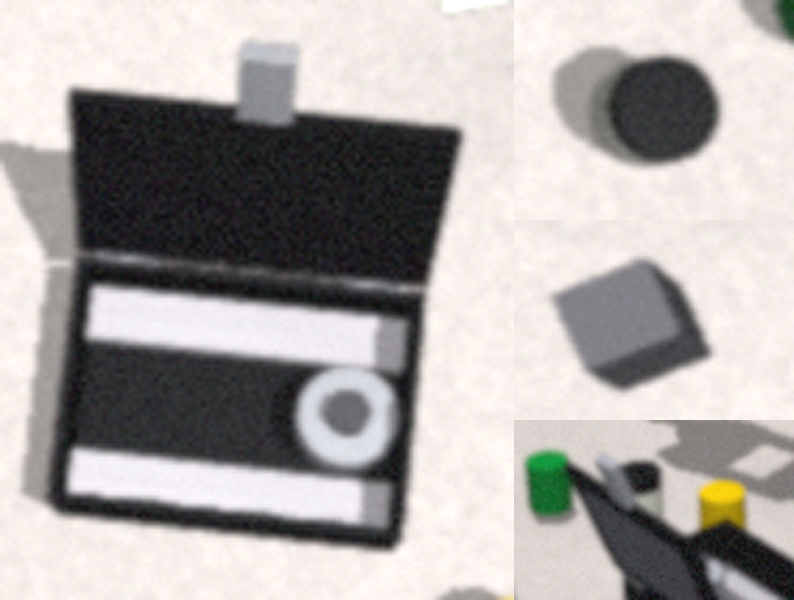

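The crop confirms a white jar with a black cap (top view 402,268), a plain grey box turned about 24°, and the case yawed about -6°. The die is at the case's -y end. Next I refine the trough and die positions in the case frame.

```bash
cat >> h.py <<'E'
T=np.radians(-6.15); C0=np.array([526.5,-48.2])
def toC(P): 
    d=P[...,:2]-C0; return np.stack([d[...,0]*np.cos(T)+d[...,1]*np.sin(T),-d[...,0]*np.sin(T)+d[...,1]*np.cos(T),P[...,2]],-1)
def toW(x,y): return C0+np.array([x*np.cos(T)-y*np.sin(T),x*np.sin(T)+y*np.cos(T)])
E
python3 - <<'E'
from h import *
W,im=pts('pics/top.npz'); c=toC(W).reshape(-1,3); g=im.reshape(-1,3).mean(1)
c=c[np.isfinite(c[:,0])]
m=(np.abs(c[:,0])<75)&(np.abs(c[:,1])<100)
c=c[m]
r=c[(c[:,2]>64)&(c[:,2]<71)]
q=lambda a:np.percentile(a,[0.5,2,50,98,99.5]).round(1)
print('rim x',q(r[:,0]),'y',q(r[:,1]))
for lo in(-70,-40,0,40): 
    k=r[(r[:,1]>lo)&(r[:,1]<lo+30)]; print(lo,'front rim x',q(k[k[:,0]<0,0]),'back',q(k[k[:,0]>0,0]))
s=c[(c[:,2]>18)&(c[:,2]<27)]
for lo in(-30,0,40):
    k=s[(s[:,1]>lo)&(s[:,1]<lo+30)]; print(lo,'F',q(k[k[:,0]<0,0]),'B',q(k[k[:,0]>0,0]))
print('strip y',q(s[s[:,0]>0,1]),q(s[s[:,0]<0,1]))
f=c[(c[:,2]<10)&(c[:,2]>2)&(np.abs(c[:,0])<35)&(np.abs(c[:,1])<85)]; print('floor',q(f[:,0]),q(f[:,1]))
for a,b in((46,52),(59,67),(40,52)):
    d=c[(c[:,2]>a)&(c[:,2]<b)&(np.abs(c[:,0])<40)&(c[:,1]<-15)&(c[:,1]>-79)]
    if len(d): print('die',a,len(d),q(d[:,0]),q(d[:,1]),cv2.minEnclosingCircle(d[:,:2].astype(np.float32)))
E
```

```text
rim x [-62.3 -62.1   0.5  60.9  61.4] y [-85.8 -85.2  -5.2  85.3  85.8]
-70 front rim x [-62.3 -62.2 -58.4  -1.   -0.4] back [ 0.6  0.7 56.  60.9 60.9]
-40 front rim x [-62.3 -62.3 -59.2 -56.7 -56.6] back [53.5 53.6 56.9 61.9 62.3]
0 front rim x [-62.3 -62.2 -59.8 -56.2 -56.2] back [53.4 53.4 56.7 61.4 61.4]
40 front rim x [-62.3 -62.2 -59.6 -56.4 -56.2] back [53.4 53.4 56.4 61.4 61.8]
-30 F [-62.3 -62.2 -41.5 -30.6 -30.4] B [27.6 28.  40.6 54.  54.4]
0 F [-62.3 -62.3 -41.7 -31.  -30.7] B [27.5 27.7 40.8 53.8 53.9]
40 F [-62.5 -62.3 -41.7 -30.6 -30.4] B [27.3 27.9 40.5 54.1 54.7]
strip y [-79.5 -77.2  -0.4  78.3  80.1] [-79.8 -77.4  -1.1  77.9  80.1]
floor [-28.2 -27.5  -1.1  27.2  28. ] [-79.4 -75.3  19.9  78.2  80. ]
die 46 304 [-25.6 -24.5  -3.1  20.2  20.8] [-78.3 -76.3 -53.9 -32.  -30.3] ((-2.076528787612915, -54.1038703918457), 24.526918411254883)
die 59 83 [-11.2 -11.1  -2.    7.4   7.7] [-63.4 -63.  -53.9 -44.4 -44.1] ((-1.803141474723816, -53.82169723510742), 10.512198448181152)
die 40 338 [-25.8 -25.   -4.3  20.3  21.1] [-78.3 -76.3 -53.8 -31.5 -30.3] ((-1.6528137922286987, -54.125328063964844), 24.930227279663086)
```

apply_moves:
  targets:
    - [85,[60,50,0],[0,0,8]]
    - [85,[100,85,0],[0,0,16]]
    - [85,[140,120,0],[0,0,24]]
    - [85,[180,155,0],[0,0,32]]
    - [85,[210,182,-10],[0,0,40]]
    - [85,[235,202,-30],[0,0,48]]
    - [85,[246.4,213.4,-50],[0,0,56]]
    - [85,[246.4,213.4,-80],[0,0,63]]
    - [85,[246.4,213.4,-100],[0,0,63]]
    - [85,[246.4,213.4,-100],[0,0,63]]
  squeeze: 30

```text
time_s: 1.1
eef_pos: [432.1, -275.8, 95.1]
ee_rot: [-0.003, 0.744, 0.668, -0.0]
force: [1.1, -0.3, 0.7]
grip_width: 0.994
grip_force: 0.0
```

apply_moves:
  targets:
    - [85,[0,0,-20],[0,0,0]]
    - [85,[0,0,-40],[0,0,0]]
    - [85,[0,0,-60],[0,0,0]]
    - [85,[0,0,-72],[0,0,0]]
    - [85,[0,0,-79],[0,0,0]]
    - [85,[0,0,-79],[0,0,0]]
    - [85,[0,0,-79],[0,0,0]]

```text
time_s: 1.8
eef_pos: [433.6, -277.7, 19.4]
ee_rot: [0.001, 0.744, 0.668, 0.0]
force: [0.7, -0.8, -0.0]
grip_width: 0.996
grip_force: 0.0
```

Run:
```python
from h import *
s=ctrl.sense(); print(s['eef_pos'],s['force'],s['joints'].round(3))
im,d,ci=cloud('wrist','pics/w1.png'); cv2.imwrite('pics/w1b.png',cv2.convertScaleAbs(im,alpha=1.5,beta=10))
```

```text
[ 433.57994278 -277.67191443   19.41979242] [ 0.68111934 -0.8011639  -0.04327659] [-0.797  0.507  1.731  0.     0.902 -0.69 ]
```

View pics/w1b.png

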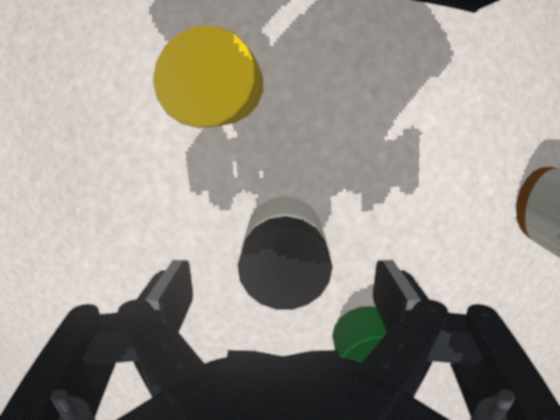

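The wrist view shows the black-capped jar at (285,262), centred between the finger tips at x≈190 and x≈378, with yellow (207,77) and green (372,340) clear. I close and lift.

apply_moves:
  targets:
    - [40,[0,0,0],[0,0,0]]
    - [40,[0,0,0],[0,0,0]]
    - [40,[0,0,0],[0,0,0]]
    - [40,[0,0,0],[0,0,0]]
    - [40,[0,0,0],[0,0,0]]
    - [40,[0,0,0],[0,0,0]]
    - [40,[0,0,0],[0,0,0]]
    - [40,[0,0,0],[0,0,0]]
  squeeze: 35

```text
time_s: 2.65
eef_pos: [435.6, -279.3, 22.1]
ee_rot: [0.004, 0.744, 0.668, 0.0]
force: [1.8, 1.6, 26.4]
grip_width: 0.467
grip_force: 12.7
```

Run:
```python
from h import *
s=ctrl.sense(); print(s['eef_pos'],s['force'],s['grip_width'],s['grip_force'])
im,d,ci=cloud('wrist','pics/w2.png'); im2,_,_=cloud('top','pics/t2.png')
cv2.imwrite('pics/w2b.png',np.hstack([cv2.convertScaleAbs(im[150:420,100:460],alpha=1.5,beta=10),cv2.resize(im2[220:310,330:430],(300,270))]))
```

```text
[ 435.58967164 -279.30662454   22.09778405] [ 1.76641458  1.58446433 26.40951602] 0.46661278589053773 12.652246879879385
```

View pics/w2b.png

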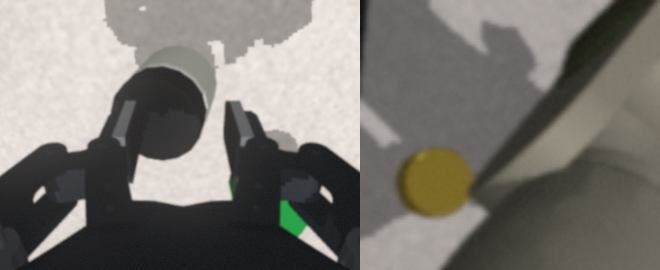

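The jar has slipped to the left and forward (about (165,110) in the crop) and is not held squarely. I open and measure it.

apply_moves:
  targets:
    - [85,[0,0,0],[0,0,0]]
    - [85,[0,0,0],[0,0,0]]
    - [85,[0,0,0],[0,0,0]]
    - [85,[0,0,0],[0,0,0]]
    - [85,[0,0,0],[0,0,0]]
    - [85,[0,0,0],[0,0,0]]

```text
time_s: 3.35
eef_pos: [433.1, -277.2, 18.4]
ee_rot: [-0.0, 0.744, 0.668, -0.0]
force: [-0.2, -0.3, 0.4]
grip_width: 0.994
grip_force: 0.0
```

```bash
cat >> h.py <<'E'
def wpts(f):
    z=np.load(f); d=z['d']; v,cx,cy=z['p']; h=d.shape[0]; fl=h/2/np.tan(np.radians(v)/2)
    c,r=np.meshgrid(np.arange(d.shape[1]),np.arange(h)); u=c-cx; w=r-cy; R=np.hypot(u,w)+1e-9; t=np.tan(R/fl)
    P=np.stack([u/R*t*d,w/R*t*d,d],-1); E=z['E']; W=P@E[:3,:3].T+E[:3,3]; W[d==0]=np.nan
    return W,z['im']
E
python3 - <<'E'
from h import *
s=ctrl.sense(); print(s['eef_pos'],s['force'],s['grip_width'])
cloud('wrist','pics/w3.png')
for f in('w1','w3'):
    W,im=wpts(f'pics/{f}.npz'); print(f,'bench',W[60,60].round(1),W[100,500].round(1))
    R=W[130:330,200:360].reshape(-1,3); R=R[(R[:,2]>45)&(R[:,2]<70)]
    print(len(R),cv2.minEnclosingCircle(R[:,:2].astype(np.float32)),np.percentile(R[:,2],[5,50,95]).round(1))
    print('tipsL',W[275,185].round(1),'tipsR',W[275,382].round(1),'yellow',W[70,200].round(1))
    F=W[240:330,100:470].reshape(-1,3); F=F[(F[:,2]>10)&(F[:,2]<130)]
    print('lowest', F[np.argsort(F[:,2])[:5]].round(1).tolist())
E
```

```text
[ 433.11549876 -277.190674     18.43250751] [-0.17234663 -0.26659464  0.4261281 ] 0.9937877769044035
w1 bench [ 292.7 -141.1    0.8] [ 5.938e+02 -2.027e+02  2.000e-01]
6737 ((434.66204833984375, -279.5604248046875), 23.7225399017334) [51.7 56.4 57.4]
tipsL [ 391.5 -268.6   73.7] tipsR [ 476.4 -275.2   78.2] yellow [ 408.5 -182.6   57.5]
lowest [[466.3, -354.4, 10.0], [492.6, -344.4, 10.1], [472.9, -347.2, 10.1], [467.1, -352.6, 10.1], [482.3, -343.4, 10.1]]
w3 bench [ 292.9 -140.9    1. ] [ 593.1 -202.2   -0.6]
6746 ((434.3164367675781, -280.8875732421875), 23.681413650512695) [51.4 56.3 57.3]
tipsL [ 391.2 -268.1   72.9] tipsR [ 476.2 -275.2   76.5] yellow [ 408.  -182.1   56.5]
lowest [[468.7, -349.8, 10.0], [489.7, -343.5, 10.0], [475.2, -345.5, 10.0], [481.6, -343.8, 10.1], [480.2, -344.4, 10.2]]
```

Run:
```python
from h import *
np.set_printoptions(suppress=True,linewidth=150)
for f,cols in(('w2',[(175,235),(180,290),(215,300),(230,260),(240,270),(330,260),(340,290),(335,320),(300,270),(230,300),(262,262),(285,215)]),('w1',[(160,290),(180,270),(185,290),(175,300),(285,220),(285,260),(390,280),(380,275),(410,310)])):
    W,im=wpts(f'pics/{f}.npz'); print(f)
    for c in cols: print(c,W[c[1],c[0]].round(1))
W,im=wpts('pics/w2.npz'); R=W[150:320,180:330].reshape(-1,3); R=R[(R[:,2]>30)&(R[:,2]<75)]
s=R[np.random.default_rng(0).choice(len(R),min(len(R),8000),False)]; print(len(R),R.min(0),R.max(0))
E=np.load('pics/w2.npz')['E']; print(E)
b=cv2.imread('pics/w2.png')[180:390,170:390]; cv2.imwrite('pics/w2c.png',cv2.convertScaleAbs(cv2.resize(b,(733,600),fx=1,fy=1,interpolation=cv2.INTER_CUBIC)[:600],alpha=2,beta=30))
```

```text
w2
(175, 235) [ 362.9 -278.     1.1]
(180, 290) [ 356.  -321.4    0.2]
(215, 300) [ 413.4 -265.3  105.4]
(230, 260) [ 413.9 -266.2   72. ]
(240, 270) [ 415.7 -276.1   63. ]
(330, 260) [ 457.2 -271.3   71.2]
(340, 290) [ 457.7 -272.6   94.7]
(335, 320) [ 455.3 -286.3   95. ]
(300, 270) [ 443.8 -277.9   65.1]
(230, 300) [ 416.1 -272.2   95.1]
(262, 262) [ 426.3 -274.3   60.3]
(285, 215) [ 439.1 -259.6   37.6]
w1
(160, 290) [ 389.3 -262.5   96.8]
(180, 270) [ 392.6 -262.6   80.5]
(185, 290) [ 391.6 -273.6   78.2]
(175, 300) [ 391.4 -270.9   90.7]
(285, 220) [ 437.2 -256.6   47.1]
(285, 260) [ 435.4 -273.6   56.1]
(390, 280) [ 477.1 -272.6   87.4]
(380, 275) [ 476.6 -277.3   74.4]
(410, 310) [ 479.7 -276.   104.8]
7644 [ 400.08866006 -302.98677311   30.01327678] [ 458.25718195 -255.63579983   74.99169692]
[[   0.99438282   -0.10307087   -0.02406651  442.2525464 ]
 [  -0.1056178    -0.95143925   -0.28915087 -206.60924549]
 [   0.00690521    0.29006851   -0.95698097  198.49308496]
 [   0.            0.            0.            1.        ]]
```

View pics/w2c.png

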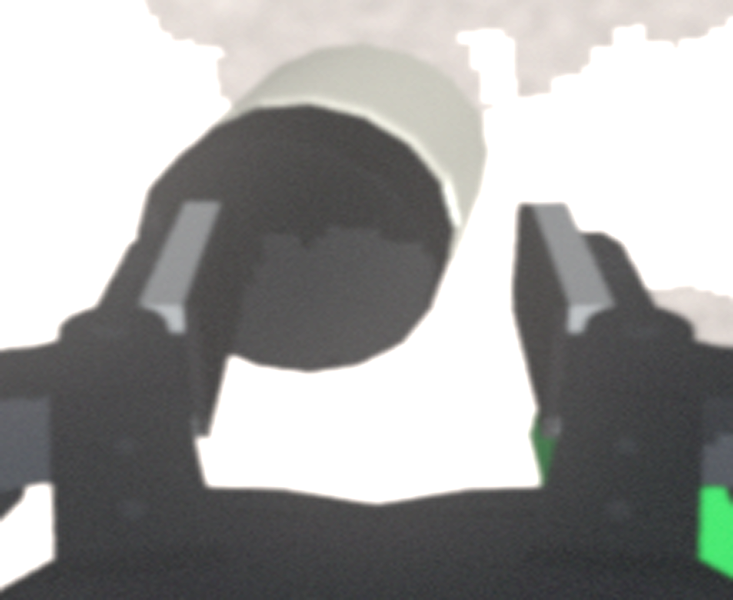

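The enlarged crop shows the left fingertip (205,205) resting on top of the cap, so the tips sit well above the reported TCP. I measure the fingertip geometry.

Run:
```python
from h import *
np.set_printoptions(suppress=True,linewidth=150)
for f in('w1','w2','w3'):
    W,im=wpts(f'pics/{f}.npz')
    for nm,x0,x1 in(('L',380,420),('R',450,490)):
        m=(W[...,0]>x0)&(W[...,0]<x1)&(W[...,1]>-300)&(W[...,1]<-255)&(W[...,2]>58)&(W[...,2]<140)
        if f=='w2' and nm=='L': m&=W[...,0]<418
        v,u=np.nonzero(m); P=W[m]; o=np.argsort(P[:,2])[:400:80]
        print(f,nm,len(P)); print(np.c_[u[o],v[o],P[o]].round(1))
```

```text
w1 L 6246
[[ 249.   278.   417.1 -280.6   58.1]
 [ 187.   262.   392.4 -264.1   69.7]
 [ 190.   291.   391.2 -277.9   71.8]
 [ 188.   288.   391.4 -275.3   73.6]
 [ 186.   279.   392.2 -269.7   75.3]]
w1 R 6555
[[ 317.   262.   450.4 -275.5   58. ]
 [ 374.   287.   475.2 -286.    69.8]
 [ 376.   290.   475.6 -286.3   72.1]
 [ 376.   298.   475.3 -289.6   73.7]
 [ 391.   265.   481.3 -272.5   75.4]]
w2 L 10858
[[ 246.   289.   416.  -289.8   58. ]
 [ 241.   250.   416.9 -268.    58.3]
 [ 245.   303.   414.2 -297.9   58.5]
 [ 244.   291.   414.9 -290.4   58.7]
 [ 247.   294.   416.2 -292.2   59. ]]
w2 R 10814
[[ 323.   277.   454.8 -287.    58.1]
 [ 334.   251.   460.3 -271.1   63. ]
 [ 328.   254.   457.1 -270.9   65.9]
 [ 341.   256.   462.7 -271.6   68.1]
 [ 326.   291.   454.8 -287.9   70. ]]
w3 L 6383
[[ 190.   267.   391.5 -268.    65.2]
 [ 187.   267.   391.4 -266.2   68.7]
 [ 185.   262.   391.9 -262.7   70.9]
 [ 175.   262.   387.9 -261.6   72.6]
 [ 179.   264.   390.2 -261.9   74.2]]
w3 R 6773
[[ 329.   271.   455.3 -280.    58. ]
 [ 374.   294.   475.  -289.5   68.6]
 [ 377.   277.   475.5 -279.    71.1]
 [ 381.   261.   476.7 -270.3   72.8]
 [ 376.   301.   474.5 -289.7   74.3]]
```

Open tips are about 50 mm above the nominal TCP, and about 42 mm at mid opening. I descend by that difference, recentre on the jar, and watch the force.

apply_moves:
  targets:
    - [85,[1,-4,-6],[0,0,0]]
    - [85,[1,-4,-14],[0,0,0]]
    - [85,[1,-4,-22],[0,0,0]]
    - [85,[1,-4,-30],[0,0,0]]
    - [85,[1,-4,-37],[0,0,0]]
    - [85,[1,-4,-37],[0,0,0]]
    - [85,[1,-4,-37],[0,0,0]]

```text
time_s: 4.1
eef_pos: [434.2, -281.2, -18.5]
ee_rot: [-0.0, 0.744, 0.668, -0.0]
force: [-0.8, -0.3, 0.4]
grip_width: 0.993
grip_force: 0.0
```

Run:
```python
from h import *
np.set_printoptions(suppress=True,linewidth=150)
s=ctrl.sense(); print(s['eef_pos'],s['force'],s['grip_width'])
cloud('wrist','pics/w4.png')
W,im=wpts('pics/w4.npz')
R=W[130:380,200:360].reshape(-1,3); R=R[(R[:,2]>52)&(R[:,2]<62)]
print(len(R),cv2.minEnclosingCircle(R[:,:2].astype(np.float32)))
for nm,x0,x1 in(('L',375,400),('R',465,490)):
        m=(W[...,0]>x0)&(W[...,0]<x1)&(W[...,1]>-305)&(W[...,1]<-255)&(W[...,2]>12)&(W[...,2]<140)
        v,u=np.nonzero(m); P=W[m]; o=np.argsort(P[:,2])[:400:80]
        print(nm,len(P)); print(np.c_[u[o],v[o],P[o]].round(1))
```

```text
[ 434.20837304 -281.24487514  -18.48784059] [-0.75655476 -0.33819694  0.40844825] 0.9934576856904667
9743 ((434.4947509765625, -280.5114440917969), 23.680511474609375)
L 8172
[[ 192.   287.   391.1 -282.7   28.2]
 [ 191.   291.   391.6 -282.8   31.9]
 [ 185.   264.   392.8 -267.6   34.2]
 [ 189.   295.   391.6 -282.6   35.7]
 [ 189.   304.   391.2 -286.3   37.5]]
R 6866
[[ 375.   266.   477.2 -280.5   28.3]
 [ 376.   273.   476.8 -282.3   31.8]
 [ 379.   270.   477.5 -279.6   34.2]
 [ 375.   304.   475.6 -296.5   35.8]
 [ 380.   273.   477.  -279.3   37.5]]
```

apply_moves:
  targets:
    - [40,[0,0,0],[0,0,0]]
    - [40,[0,0,0],[0,0,0]]
    - [40,[0,0,0],[0,0,0]]
    - [40,[0,0,0],[0,0,0]]
    - [40,[0,0,0],[0,0,0]]
    - [40,[0,0,0],[0,0,0]]
    - [40,[0,0,3],[0,0,0]]
    - [40,[0,0,10],[0,0,0]]
  squeeze: 35

```text
time_s: 4.95
eef_pos: [433.8, -280.9, -8.6]
ee_rot: [-0.001, 0.744, 0.668, -0.0]
force: [1.2, -0.2, -1.6]
grip_width: 0.551
grip_force: 36.1
```

apply_moves:
  targets:
    - [40,[0,0,20],[0,0,0]]
    - [40,[0,0,45],[0,0,0]]
    - [40,[0,0,75],[0,0,0]]
    - [40,[10,25,100],[0,0,0]]
    - [40,[20,50,110],[0,0,0]]
    - [40,[30,75,110],[0,0,0]]
    - [40,[40,100,110],[0,0,0]]
    - [40,[50,126,110],[0,0,0]]
    - [40,[60,151,110],[0,0,0]]
    - [40,[70,176,110],[0,0,0]]
    - [40,[80,201,110],[0,0,0]]
    - [40,[88,221,110],[0,0,0]]
    - [40,[92,231,110],[0,0,0]]
    - [40,[92,231,110],[0,0,0]]
    - [40,[92,231,110],[0,0,0]]

```text
time_s: 6.45
eef_pos: [526.0, -50.8, 101.6]
ee_rot: [0.0, 0.744, 0.668, -0.0]
force: [0.4, -0.0, -1.7]
grip_width: 0.545
grip_force: 36.3
```

```bash
cat >> h.py <<'E'
def caserep(f,ddy=0):
    W,im=wpts(f); c=toC(W).reshape(-1,3); c=c[np.isfinite(c[:,0])]
    q=lambda a:np.percentile(a,[1,5,50,95,99]).round(1) if len(a)>5 else len(a)
    r=c[(c[:,2]>60)&(c[:,2]<71)&(abs(c[:,0])<70)&(abs(c[:,1])<95)]
    for lo in(-70,-30,10,45):
        k=r[(r[:,1]>lo)&(r[:,1]<lo+25)]; print(lo,'front rim',q(k[k[:,0]<-45,0]),'back',q(k[k[:,0]>45,0]))
    k=r[abs(r[:,0])<45]; print('+y wall',q(k[k[:,1]>70,1]),'-y wall',q(k[k[:,1]<-70,1]))
    s=c[(c[:,2]>19)&(c[:,2]<26)&(abs(c[:,0])<55)&(abs(c[:,1])<80)]; 
    for lo in(-30,0,30,55):
        k=s[(s[:,1]>lo)&(s[:,1]<lo+25)]; print('strips',lo,q(k[k[:,0]<0,0]),q(k[k[:,0]>0,0]))
    f_=c[(c[:,2]<10)&(c[:,2]>2)&(abs(c[:,0])<35)&(abs(c[:,1])<85)]; print('floor',q(f_[:,0]),q(f_[:,1]),q(f_[:,2]))
    p=c[(c[:,2]>56)&(c[:,2]<70)&(abs(c[:,0])<25)&(c[:,1]<-30)&(c[:,1]>-79)]; print('plunger',len(p),cv2.minEnclosingCircle(p[:,:2].astype(np.float32)) if len(p) else 0)
    d=c[(c[:,2]>44)&(c[:,2]<52)&(abs(c[:,0])<30)&(c[:,1]<-20)&(c[:,1]>-79)]; print('die',len(d),cv2.minEnclosingCircle(d[:,:2].astype(np.float32)) if len(d) else 0)
E
python3 - <<'E'
from h import *
s=ctrl.sense(); print(s['eef_pos'],s['force'],s['grip_width'],s['joints'].round(2))
im,_,_=cloud('wrist','pics/w5.png'); caserep('pics/w5.npz')
cv2.imwrite('pics/w5b.png',cv2.convertScaleAbs(im,alpha=1.7,beta=15))
E
```

```text
[525.99353859 -50.84740962 101.6391056 ] [ 0.38181664 -0.02475251 -1.69840973] 0.5451955602341827 [-0.32  0.42  1.62 -0.    1.11 -0.21]
-70 front rim 0 back 0
-30 front rim [-60.8 -60.2 -56.6 -54.5 -54.3] back [54.7 54.8 57.1 61.5 62.1]
10 front rim [-60.9 -60.3 -56.6 -54.6 -54.5] back [54.6 54.8 56.9 61.6 62.1]
45 front rim [-60.5 -60.2 -56.6 -54.8 -54.6] back [54.6 54.8 57.7 61.7 62.1]
+y wall [78.1 78.3 80.9 83.8 84.1] -y wall 0
strips -30 [-54.8 -54.1 -42.3 -30.3 -29. ] [29.4 30.6 42.3 53.7 54.8]
strips 0 [-54.9 -54.  -42.  -29.8 -29. ] [29.4 30.2 41.9 53.7 54.7]
strips 30 [-54.6 -53.7 -41.7 -29.9 -28.9] [28.9 29.8 41.6 53.7 54.8]
strips 55 [-54.8 -54.  -41.9 -30.1 -29.2] [29.2 30.  41.9 54.  54.8]
floor [-28.7 -26.6   0.4  26.8  29. ] [-19.8 -13.2  31.7  73.8  77.3] [4.9 5.4 6.5 7.7 8.4]
plunger 0 0
die 0 0
```

View pics/w5b.png

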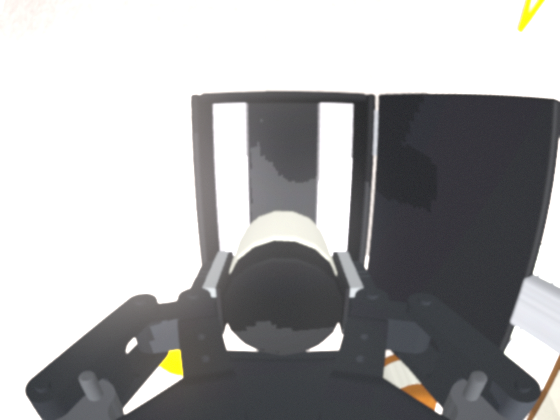

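The wrist view shows the jar held upright over the trough: cap at (283,300), strips at x≈230 and 335, inner +y wall at row ≈100. The wrist camera puts the case origin at (526.4, -50.1). Lowering.

apply_moves:
  targets:
    - [40,[0.3,-0.7,-15],[0,0,0]]
    - [40,[0.3,-0.7,-30],[0,0,0]]
    - [40,[0.3,-0.7,-45],[0,0,0]]
    - [40,[0.3,-0.7,-60],[0,0,0]]
    - [40,[0.3,-0.7,-75],[0,0,0]]
    - [40,[0.3,-0.7,-88],[0,0,0]]
    - [40,[0.3,-0.7,-98],[0,0,0]]
    - [40,[0.3,-0.7,-105],[0,0,0]]
    - [40,[0.3,-0.7,-109],[0,0,0]]
    - [40,[0.3,-0.7,-111],[0,0,0]]
    - [40,[0.3,-0.7,-111],[0,0,0]]
    - [40,[0.3,-0.7,-111],[0,0,0]]

```text
time_s: 7.7
eef_pos: [526.8, -51.0, -9.0]
ee_rot: [0.0, 0.744, 0.668, 0.0]
force: [-0.7, 0.4, -1.0]
grip_width: 0.548
grip_force: 36.3
```

apply_moves:
  targets:
    - [40,[0,0,-1],[0,0,0]]
    - [40,[0,0,-2],[0,0,0]]
    - [40,[0,0,-3],[0,0,0]]
    - [40,[0,0,-3.5],[0,0,0]]
    - [40,[0,0,-3.5],[0,0,0]]
    - [40,[0,0,-3.5],[0,0,0]]

```text
time_s: 8.3
eef_pos: [526.6, -51.0, -12.0]
ee_rot: [0.0, 0.744, 0.668, 0.0]
force: [-4.1, 0.3, 10.2]
grip_width: 0.547
grip_force: 37.4
```

Floor contact. I release to a partial opening and rise.

apply_moves:
  targets:
    - [60,[0,0,0],[0,0,0]]
    - [60,[0,0,0],[0,0,0]]
    - [60,[0,0,0],[0,0,0]]
    - [60,[0,0,0],[0,0,0]]
    - [60,[0,0,10],[0,0,0]]
    - [60,[0,0,25],[0,0,0]]
    - [60,[0,0,45],[0,0,0]]
    - [60,[0,0,70],[0,0,0]]
    - [85,[0,0,100],[0,0,0]]
    - [85,[15,40,120],[0,0,8]]
    - [85,[25,80,120],[0,0,15]]
    - [85,[35,120,120],[0,0,22]]
    - [85,[45,160,120],[0,0,30]]
    - [85,[55,200,120],[0,0,30.3]]
    - [85,[60,225,120],[0,0,30.3]]
    - [85,[60,225,120],[0,0,30.3]]
    - [85,[60,225,120],[0,0,30.3]]

```text
time_s: 10.0
eef_pos: [586.4, 174.0, 107.4]
ee_rot: [0.0, 0.543, 0.84, -0.0]
force: [0.2, -0.1, 0.0]
grip_width: 0.996
grip_force: 0.0
```

Run:
```python
from h import *
s=ctrl.sense(); print(s['eef_pos'],s['ee_rot'],s['force'],s['grip_width'],s['joints'].round(2))
cloud('wrist','pics/w6.png'); W,im=wpts('pics/w6.npz')
m=(W[...,2]>50)&(W[...,2]<62)&(abs(W[...,0]-601)<50)&(abs(W[...,1]-268)<50)
P=W[m]; r=cv2.minAreaRect(P[:,:2].astype(np.float32)); print(len(P),r,np.median(P[:,2]))
z,_,_=cloud('top','pics/t6.png'); W,_=pts('pics/t6.npz')
c=toC(W); m=(c[...,2]>52)&(c[...,2]<80)&(abs(c[...,0])<30)&(abs(c[...,1]+5)<22); P=c[m]
m2=(c[...,2]>44)&(c[...,2]<70)&(abs(c[...,0])<30)&(abs(c[...,1]+54)<24)
print('jar in topcase',len(P),cv2.minEnclosingCircle(P[:,:2].astype(np.float32)),np.percentile(P[:,2],[5,50,95]))
print('die',cv2.minEnclosingCircle(c[m2][:,:2].astype(np.float32)))
```

```text
[586.35347269 173.9727119  107.43323533] [ 1.32094612e-04  5.43255721e-01  8.39567268e-01 -8.34208496e-05] [ 0.17409459 -0.10455894  0.0083389 ] 0.9959812023408597 [ 0.1   0.58  1.34 -0.    1.22 -0.32]
4007 ((602.9212646484375, 266.54534912109375), (44.78858947753906, 48.3841552734375), 25.271181106567383) 56.38628711317739
jar in topcase 373 ((-1.1068836450576782, -1.0081264972686768), 23.265939712524414) [59.33890299 62.81999726 65.55966436]
die ((-2.111788749694824, -54.28627395629883), 24.765308380126953)
```

The jar stands on the floor, centred, with its top at 63 mm. Next is the box, with the wrist-camera measurement at (602.9, 266.2), yaw about 24.8°.

apply_moves:
  targets:
    - [85,[4,30,0],[0,0,0.6]]
    - [85,[10,60,0],[0,0,0.6]]
    - [85,[16.5,86,0],[0,0,0.6]]
    - [85,[16.5,92.2,0],[0,0,0.6]]
    - [85,[16.5,92.2,-20],[0,0,0.6]]
    - [85,[16.5,92.2,-40],[0,0,0.6]]

```text
time_s: 10.7
eef_pos: [603.3, 265.0, 67.2]
ee_rot: [0.0, 0.54, 0.842, 0.0]
force: [0.2, -0.0, -0.4]
grip_width: 0.991
grip_force: 0.0
```

Run:
```python
from h import *
s=ctrl.sense(); print(s['eef_pos'],s['ee_rot'])
cloud('wrist','pics/w7.png'); W,im=wpts('pics/w7.npz')
m=(W[...,2]>50)&(W[...,2]<62)&(abs(W[...,0]-601)<50)&(abs(W[...,1]-268)<50)
P=W[m]; r=cv2.minAreaRect(P[:,:2].astype(np.float32)); print(len(P),r,np.median(P[:,2]))
```

```text
[603.32986774 264.96496771  67.15466795] [4.61515063e-04 5.39632643e-01 8.41900428e-01 2.59580763e-04]
5198 ((602.9373779296875, 267.14581298828125), (44.432979583740234, 47.85924530029297), 24.915464401245117) 56.407987618638856
```

apply_moves:
  targets:
    - [85,[0,0.8,-20],[0,0,0]]
    - [85,[0,0.8,-40],[0,0,0]]
    - [85,[0,0.8,-60],[0,0,0]]
    - [85,[0,0.8,-76],[0,0,0]]
    - [85,[0,0.8,-86],[0,0,0]]
    - [85,[0,0.8,-86],[0,0,0]]
    - [85,[0,0.8,-86],[0,0,0]]
    - [36,[0,0.8,-86],[0,0,0]]
    - [36,[0,0.8,-86],[0,0,0]]
    - [36,[0,0.8,-86],[0,0,0]]
    - [36,[0,0.8,-86],[0,0,0]]
    - [36,[0,0.8,-86],[0,0,0]]
    - [36,[0,0.8,-86],[0,0,0]]
    - [36,[0,0.8,-86],[0,0,0]]

```text
time_s: 12.15
eef_pos: [603.3, 267.2, -18.3]
ee_rot: [0.0, 0.539, 0.842, 0.0]
force: [-0.6, 0.5, 6.6]
grip_width: 0.51
grip_force: 37.1
```

apply_moves:
  targets:
    - [36,[0,0,8],[0,0,0]]
    - [36,[0,0,25],[0,0,0]]
    - [36,[0,0,50],[0,0,0]]
    - [36,[-5,-15,80],[0,0,-3]]
    - [36,[-12,-40,105],[0,0,-7]]
    - [36,[-20,-70,120],[0,0,-11]]
    - [36,[-28,-100,120],[0,0,-15]]
    - [36,[-36,-130,120],[0,0,-19]]
    - [36,[-44,-160,120],[0,0,-23]]
    - [36,[-52,-190,120],[0,0,-27]]
    - [36,[-60,-220,120],[0,0,-30.9]]
    - [36,[-67,-245,120],[0,0,-30.9]]
    - [36,[-71,-260,120],[0,0,-30.9]]
    - [36,[-71,-266,120],[0,0,-30.9]]
    - [36,[-71,-266,120],[0,0,-30.9]]
    - [36,[-71,-266,120],[0,0,-30.9]]

```text
time_s: 13.75
eef_pos: [532.2, 1.9, 101.0]
ee_rot: [-0.0, 0.744, 0.668, 0.0]
force: [-0.6, -0.7, -1.2]
grip_width: 0.513
grip_force: 36.6
```

Run:
```python
from h import *
s=ctrl.sense(); print(s['eef_pos'],s['ee_rot'],s['force'],s['grip_width'])
im,_,_=cloud('wrist','pics/w8.png'); caserep('pics/w8.npz')
W,_=wpts('pics/w8.npz'); c=toC(W)
m=(c[...,2]>165)&(c[...,2]<185)&(abs(c[...,0])<21.5)&(abs(c[...,1]-50)<40); P=c[m]
print('box top',len(P),cv2.minAreaRect(P[:,:2].astype(np.float32)) if len(P) else 0, np.median(P[:,2]) if len(P) else 0)
cv2.imwrite('pics/w8b.png',cv2.convertScaleAbs(im,alpha=1.7,beta=15))
```

```text
[532.21405874   1.87755639 101.0481001 ] [-9.67872513e-05  7.43774656e-01  6.68430433e-01  8.91071119e-05] [-0.59090533 -0.74045879 -1.22432188] 0.5125362524778738
-70 front rim 0 back 0
-30 front rim 0 back 0
10 front rim [-61.  -60.2 -56.9 -54.6 -54.4] back [54.8 54.9 57.4 61.7 62.2]
45 front rim [-60.9 -60.3 -56.8 -54.6 -54.4] back [54.5 54.7 57.7 61.9 62.3]
+y wall [78.6 78.8 82.3 84.4 84.6] -y wall 0
strips -30 0 0
strips 0 [-55.  -54.8 -51.1 -44.9 -43.9] [44.  45.2 51.4 54.8 54.9]
strips 30 [-54.8 -54.3 -44.1 -31.  -29.2] [29.5 31.1 44.2 53.9 54.8]
strips 55 [-54.8 -53.9 -41.6 -29.9 -29. ] [29.3 30.1 41.7 53.8 54.8]
floor [-29.  -26.7   0.1  26.9  29.3] [38.2 39.3 52.9 84.3 84.5] [2.8 5.1 6.5 8.  9.2]
plunger 0 0
die 0 0
box top 11977 ((0.00518035888671875, 51.439430236816406), (42.99530792236328, 46.7777099609375), 0.04085075855255127) 175.69287906115358
```

View pics/w8b.png

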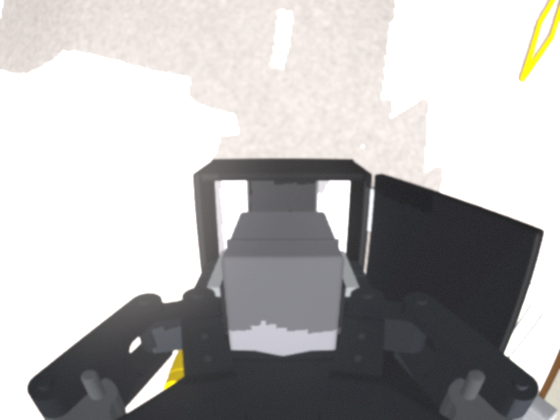

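The box (280,300) is square with the trough, which has its inner end wall at row ≈178. It needs about -1.2 mm in y. Lowering.

apply_moves:
  targets:
    - [36,[0,-1.2,-15],[0,0,0]]
    - [36,[0,-1.2,-30],[0,0,0]]
    - [36,[0,-1.2,-42],[0,0,0]]
    - [36,[0,-1.2,-54],[0,0,0]]
    - [36,[0,-1.2,-66],[0,0,0]]
    - [36,[0,-1.2,-78],[0,0,0]]
    - [36,[0,-1.2,-90],[0,0,0]]
    - [36,[0,-1.2,-100],[0,0,0]]
    - [36,[0,-1.2,-106],[0,0,0]]
    - [36,[0,-1.2,-110],[0,0,0]]
    - [36,[0,-1.2,-110],[0,0,0]]
    - [36,[0,-1.2,-110],[0,0,0]]

```text
time_s: 15.0
eef_pos: [532.3, -0.2, -8.6]
ee_rot: [0.0, 0.744, 0.668, 0.0]
force: [0.1, -0.1, -1.4]
grip_width: 0.516
grip_force: 36.6
```

apply_moves:
  targets:
    - [36,[0,0.4,-1],[0,0,0]]
    - [36,[0,0.4,-2],[0,0,0]]
    - [36,[0,0.4,-3],[0,0,0]]
    - [36,[0,0.4,-4],[0,0,0]]
    - [36,[0,0.4,-4],[0,0,0]]
    - [36,[0,0.4,-4],[0,0,0]]

```text
time_s: 15.6
eef_pos: [532.1, 0.3, -12.3]
ee_rot: [0.0, 0.744, 0.668, 0.0]
force: [-3.6, 0.8, 5.5]
grip_width: 0.513
grip_force: 37.3
```

apply_moves:
  targets:
    - [57,[0,0,0],[0,0,0]]
    - [57,[0,0,0],[0,0,0]]
    - [57,[0,0,0],[0,0,0]]
    - [57,[0,0,0],[0,0,0]]
    - [57,[0,0,10],[0,0,0]]
    - [57,[0,0,25],[0,0,0]]
    - [57,[0,0,50],[0,0,0]]
    - [57,[0,0,90],[0,0,0]]
    - [57,[-5,-10,130],[0,0,8]]
    - [57,[-10,-20,170],[0,0,16]]
    - [57,[-10,-30,200],[0,0,24]]
    - [57,[-10,-40,225],[0,0,32]]
    - [57,[-10,-50,225],[0,0,40]]
    - [57,[-10,-60,225],[0,0,48]]
    - [57,[-10,-63,225],[0,0,56]]
    - [57,[-10,-63,225],[0,0,64]]
    - [57,[-10,-63,225],[0,0,72]]
    - [57,[0,-63,225],[0,0,80]]
    - [57,[10,-63,225],[0,0,88]]
    - [57,[20,-63,225],[0,0,90]]

```text
time_s: 17.6
eef_pos: [552.2, -62.7, 212.9]
ee_rot: [0.0, 0.052, 0.999, -0.0]
force: [-0.0, -0.7, -0.1]
grip_width: 0.666
grip_force: 0.0
```

Run:
```python
from h import *
s=ctrl.sense(); print(s['eef_pos'],s['ee_rot'],s['force'],s['grip_width'],s['joints'].round(2))
im,_,_=cloud('wrist','pics/w9.png'); caserep('pics/w9.npz')
it,_,_=cloud('top','pics/t9.png'); isc,_,_=cloud('scene','pics/s9.png')
W,_=wpts('pics/w9.npz'); c=toC(W)
for nm,y in(('jar',-3),('box',50)):
    m=(c[...,2]>52)&(c[...,2]<72)&(abs(c[...,0])<30)&(abs(c[...,1]-y)<26.5); P=c[m]
    if len(P): print(nm,len(P),cv2.minAreaRect(P[:,:2].astype(np.float32)),np.percentile(P[:,2],[5,50,95]))
f=lambda i:cv2.convertScaleAbs(i,alpha=1.5,beta=10)
cv2.imwrite('pics/m9.png',np.hstack([f(cv2.resize(im,(480,360))),f(cv2.resize(isc[140:290,200:340],(320,360)))]))
```

```text
[552.23138692 -62.69181463 212.91275997] [ 3.16840047e-04  5.15127470e-02  9.98672284e-01 -7.79434004e-05] [-0.00162818 -0.67007182 -0.12455109] 0.6657965962775725 [-0.32  0.37  1.38  0.    1.39 -1.79]
-70 front rim [-60.4 -59.9 -57.5 -54.8 -54.7] back [55.1 55.2 57.9 62.1 62.8]
-30 front rim [-60.3 -60.3 -57.3 -55.3 -55.3] back [55.  55.1 56.8 60.6 62.5]
10 front rim [-60.8 -60.6 -57.7 -54.8 -54.7] back [55.1 55.2 56.7 60.  62.3]
45 front rim [-61.  -60.8 -57.9 -55.2 -54.9] back [54.9 55.1 57.6 61.7 62.2]
+y wall [70.1 70.8 79.5 83.4 84. ] -y wall [-87.7 -87.1 -83.5 -81.4 -81.3]
strips -30 [-54.4 -53.3 -42.  -29.6 -21.6] [29.3 30.3 42.  53.5 54.2]
strips 0 [-54.7 -53.7 -42.1 -29.7 -20.1] [13.7 29.9 41.8 53.7 54.9]
strips 30 [-54.7 -53.6 -42.  -30.3 -29.2] [30.8 31.7 42.6 53.7 54.9]
strips 55 [-54.7 -53.7 -41.8 -29.9 -23.8] [30.3 31.3 42.4 53.7 54.9]
floor [-28.1 -27.6 -21.8  28.3  29.3] [-81.4 -76.5 -23.4  65.1  76.6] [4.8 5.3 6.5 8.  9.5]
plunger 335 ((-0.4857214391231537, -55.80980682373047), 10.665599822998047)
die 1300 ((-1.2081732749938965, -49.88591003417969), 30.72637176513672)
jar 1639 ((0.18017005920410156, -1.9333934783935547), (45.887210845947266, 46.176910400390625), 89.75321960449219) [61.01747801 62.40752526 63.60292159]
box 1952 ((-0.2519187927246094, 48.31245803833008), (43.70642852783203, 48.8720817565918), 1.0562102794647217) [60.80576825 62.39800773 63.58936765]
```

View pics/m9.png

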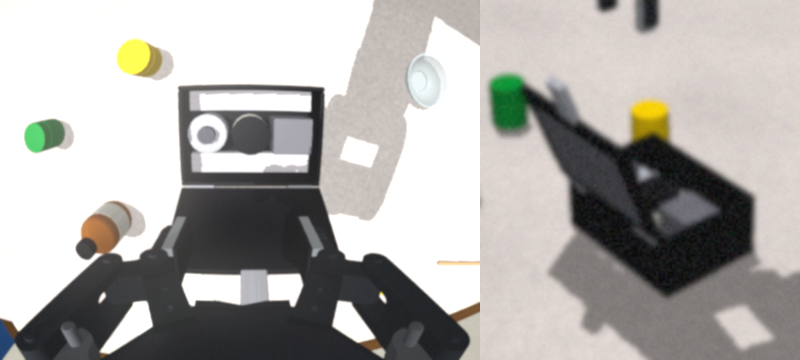

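The wrist view shows die (208,133), jar (250,133) and box (292,135) in a row in the trough, all seated. The tab is at (254,285), roughly midway between the fingers. I measure the tab.

```bash
cat > plan.py <<'E'
from h import *
E
python3 - <<'E'
from h import *
np.set_printoptions(suppress=True,linewidth=150)
W,im=wpts('pics/w9.npz'); c=toC(W); g=im.mean(-1)
# lid edge & tab: beyond hinge
m=(c[...,2]>150)&(c[...,2]<240)&(c[...,0]>85)&(c[...,0]<140)&(abs(c[...,1]+2)<30)
v,u=np.nonzero(m); k=(v>300)&(u>255)&(u<340)&(g[m]>60); P=c[m][k]; print(len(P),(u[k].min(),u[k].max(),v[k].min(),v[k].max()))
for q in(5,50,95): print(np.percentile(P,q,axis=0).round(1))
print(cv2.minAreaRect(P[:,:2].astype(np.float32)))
l=(c[...,2]>100)&(c[...,2]<180)&(c[...,0]>65)&(abs(c[...,1])<60); L=c[l]
p=np.polyfit(L[:,2],L[:,0],1); print('lid',len(L),p,np.degrees(np.arctan(p[0])))
s=ctrl.sense(); print(toC(s['eef_pos']))
for nm,sg in(('L',1),('R',-1)):
    mm=(c[...,2]>240)&(c[...,2]<330)&(abs(c[...,0]-25)<25)&(abs(c[...,1])<60); 
    Q=c[mm]; Q=Q[Q[:,1]*sg>0]; o=np.argsort(Q[:,2])[:600:150]; print(nm,Q[o].round(1))
E
```

```text
1330 (np.int64(257), np.int64(332), np.int64(314), np.int64(355))
[102.2 -13.2 182.4]
[107.8  -2.3 199. ]
[112.7   9.5 213.8]
((107.58580780029297, -2.1503868103027344), (12.88808536529541, 58.700748443603516), 2.6198315620422363)
lid 8619 [ 0.36523919 35.69712121] 20.064174732119312
[ 26.81677355 -11.6871193  212.40680266]
L [[ 28.2  16.3 251.5]
 [ 27.1  16.5 258.5]
 [ 37.9  16.3 262.5]
 [ 15.5  22.3 265.6]]
R [[ 20.  -40.7 251.3]
 [ 22.8 -40.6 258.4]
 [ 16.6 -45.9 262.2]
 [ 16.4 -46.  265.6]]
```

apply_moves:
  targets:
    - [57,[20,0,0],[0,0,0]]
    - [57,[42,0,0],[0,0,0]]
    - [57,[64,0,0],[0,0,0]]
    - [57,[82,0.2,0],[0,0,0]]
    - [57,[89.7,0.2,0],[0,0,0]]
    - [57,[89.7,0.2,-10],[0,0,0]]
    - [57,[89.7,0.2,-25],[0,0,0]]
    - [57,[89.7,0.2,-40],[0,0,0]]
    - [57,[89.7,0.2,-52],[0,0,0]]
    - [57,[89.7,0.2,-60],[0,0,0]]
    - [57,[89.7,0.2,-60],[0,0,0]]
    - [57,[89.7,0.2,-60],[0,0,0]]

```text
time_s: 18.95
eef_pos: [641.8, -62.6, 152.6]
ee_rot: [0.0, 0.054, 0.999, -0.0]
force: [-0.8, -0.2, 0.1]
grip_width: 0.666
grip_force: 0.0
```

Run:
```python
from h import *
s=ctrl.sense(); print(s['eef_pos'],toC(s['eef_pos']),s['force'],s['joints'].round(2))
im,_,_=cloud('wrist','pics/w10.png'); isc,_,_=cloud('scene','pics/s10.png')
f=lambda i:cv2.convertScaleAbs(i,alpha=1.7,beta=15)
cv2.imwrite('pics/m10.png',np.hstack([f(im[200:420,130:430]),f(cv2.resize(isc[90:220,180:320],(237,220)))]))
```

```text
[641.77201015 -62.63109327 152.60433209] [116.15462877  -1.99874724 152.60433209] [-0.7855591  -0.17328786  0.09707642] [-0.28  0.61  1.16 -0.    1.37 -1.74]
```

View pics/m10.png

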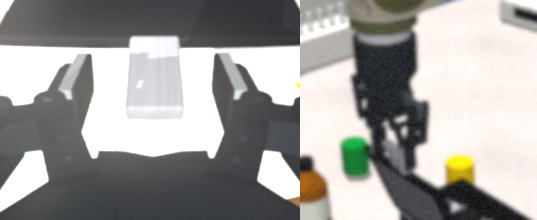

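The tab (155,80 in the crop) lies between the fingers at about x=80 and x=228. I close firmly.

apply_moves:
  targets:
    - [15,[0,0,0],[0,0,0]]
    - [15,[0,0,0],[0,0,0]]
    - [15,[0,0,0],[0,0,0]]
    - [15,[0,0,0],[0,0,0]]
    - [15,[0,0,0],[0,0,0]]
    - [15,[0,0,0],[0,0,0]]
    - [15,[0,0,0],[0,0,0]]
    - [15,[0,0,0],[0,0,0]]
  squeeze: 70

```text
time_s: 19.85
eef_pos: [641.9, -61.9, 152.7]
ee_rot: [0.0, 0.053, 0.999, 0.0]
force: [0.4, 5.0, 3.5]
grip_width: 0.264
grip_force: 69.5
```

```bash
cat > plan.py <<'E'
from h import *
from scipy.spatial.transform import Rotation as R
# hinge in world (wrist-corrected case origin), case y axis
cy=np.array([-np.sin(T),np.cos(T),0]); cx=np.array([np.cos(T),np.sin(T),0])
H=np.append(toW(0.1+61,-1.7),68.5)
def rigid(p0,degs):
    out=[]
    for a in degs:  # lid forward by a degrees: free end moves toward -x => rotation about -case y
        r=R.from_rotvec(np.radians(-a)*cy); out.append((a,(r.apply(p0-H)+H-p0).round(1),(-a*cy).round(2)))
    return out
E
python3 - <<'E'
from plan import *
s=ctrl.sense(); print(s['eef_pos'],s['force'],s['grip_width'],s['grip_force'])
for r in rigid(s['eef_pos'],range(2,54,3)): print(*r)
E
```

```text
[641.92569805 -61.8719536  152.6523474 ] [0.36369747 4.9917964  3.50618056] 0.26396564966135444 69.5104193687439
2 [-3.   0.3  1.9] [-0.21 -1.99 -0.  ]
5 [-7.5  0.8  4.5] [-0.54 -4.97 -0.  ]
8 [-12.2   1.3   6.9] [-0.86 -7.95 -0.  ]
11 [-17.    1.8   9. ] [ -1.18 -10.94  -0.  ]
14 [-21.9   2.4  10.8] [ -1.5  -13.92  -0.  ]
17 [-26.9   2.9  12.4] [ -1.82 -16.9   -0.  ]
20 [-31.9   3.4  13.8] [ -2.14 -19.88  -0.  ]
23 [-37.    4.   14.8] [ -2.46 -22.87  -0.  ]
26 [-42.2   4.5  15.6] [ -2.79 -25.85  -0.  ]
29 [-47.4   5.1  16.2] [ -3.11 -28.83  -0.  ]
32 [-52.7   5.7  16.4] [ -3.43 -31.82  -0.  ]
35 [-57.9   6.2  16.4] [ -3.75 -34.8   -0.  ]
38 [-63.1   6.8  16.1] [ -4.07 -37.78  -0.  ]
41 [-68.3   7.4  15.5] [ -4.39 -40.76  -0.  ]
44 [-73.5   7.9  14.7] [ -4.71 -43.75  -0.  ]
47 [-78.6   8.5  13.6] [ -5.04 -46.73  -0.  ]
50 [-83.7   9.   12.2] [ -5.36 -49.71  -0.  ]
53 [-88.6   9.6  10.5] [ -5.68 -52.69  -0.  ]
```

Tab gripped (22 mm, 70 N). I swing the first 8° and check that the TCP model holds under tilt.

Run:
```python
from plan import *
s=ctrl.sense(); E=np.array(camera_info('wrist')['extrinsics']); q=s['ee_rot']; Re=R.from_quat(np.roll(q,-1))
np.savez('rel0.npz',p=s['eef_pos'],q=q,E=E); print(Re.inv().apply(E[:3,3]-s['eef_pos']),E[:3,3])
```

```text
[  72.61431637   -0.45966919 -176.7514366 ] [569.51695801 -54.71068771 329.34363529]
```

apply_moves:
  targets:
    - [15,[-1.5,0.2,1],[-0.1,-1,0]]
    - [15,[-3,0.3,1.9],[-0.2,-2,0]]
    - [15,[-4.5,0.5,2.8],[-0.3,-3,0]]
    - [15,[-6,0.6,3.6],[-0.4,-4,0]]
    - [15,[-7.5,0.8,4.5],[-0.5,-5,0]]
    - [15,[-9.1,1,5.3],[-0.6,-6,0]]
    - [15,[-10.6,1.1,6.1],[-0.8,-7,0]]
    - [15,[-12.2,1.3,6.9],[-0.9,-8,0]]
    - [15,[-12.2,1.3,6.9],[-0.9,-8,0]]
    - [15,[-12.2,1.3,6.9],[-0.9,-8,0]]

```text
time_s: 20.85
eef_pos: [629.8, -60.6, 159.5]
ee_rot: [0.071, 0.053, 0.996, -0.004]
force: [1.4, 5.8, 4.2]
grip_width: 0.271
grip_force: 69.4
```

Run:
```python
from plan import *
s=ctrl.sense(); E=np.array(camera_info('wrist')['extrinsics']); q=s['ee_rot']; Re=R.from_quat(np.roll(q,-1))
print(s['eef_pos'],s['force'],s['wrist_torque'],s['grip_width'],s['grip_force'])
print(Re.inv().apply(E[:3,3]-s['eef_pos']))
z=np.load('rel0.npz'); R0=R.from_quat(np.roll(z['q'],-1)); print('turn deg',np.degrees((Re*R0.inv()).as_rotvec()))
E0=z['E']; print('cam turn',np.degrees(R.from_matrix(E[:3,:3]@E0[:3,:3].T).as_rotvec()))
```

```text
[629.81796972 -60.62932808 159.52751133] [1.38864669 5.78087084 4.23465531] [ 0.87586591 -0.09002322  0.12013295] 0.2711221183989277 69.39421534538269
[  72.54691232   -0.44527014 -176.75320536]
turn deg [-0.89756382 -8.01854914 -0.0170582 ]
cam turn [-0.88525223 -8.01982944 -0.01475088]
```

The frame is rigid and forces are small. I continue along the arc.

apply_moves:
  targets:
    - [15,[-2.4,0.3,1.1],[-0.2,-1.5,0]]
    - [15,[-4.8,0.5,2.1],[-0.3,-3,0]]
    - [15,[-7.2,0.8,3],[-0.5,-4.5,0]]
    - [15,[-9.7,1.1,3.9],[-0.6,-6,0]]
    - [15,[-12.2,1.3,4.7],[-0.8,-7.5,0]]
    - [15,[-14.7,1.6,5.5],[-1,-8.9,0]]
    - [15,[-17.2,1.9,6.2],[-1.1,-10.4,0]]
    - [15,[-19.7,2.1,6.9],[-1.3,-11.9,0]]
    - [15,[-22.2,2.4,7.4],[-1.4,-13.4,0]]
    - [15,[-24.8,2.7,7.9],[-1.6,-14.9,0]]
    - [15,[-27.4,3,8.3],[-1.8,-16.4,0]]
    - [15,[-30,3.2,8.7],[-1.9,-17.9,0]]
    - [15,[-32.6,3.5,9],[-2.1,-19.4,0]]
    - [15,[-35.2,3.8,9.3],[-2.2,-20.9,0]]
    - [15,[-35.2,3.8,9.3],[-2.2,-20.9,0]]
    - [15,[-35.2,3.8,9.3],[-2.2,-20.9,0]]

```text
time_s: 22.45
eef_pos: [594.4, -56.8, 168.9]
ee_rot: [0.251, 0.052, 0.967, -0.013]
force: [-0.6, 8.7, 5.2]
grip_width: 0.271
grip_force: 69.6
```

```bash
cat >> plan.py <<'E'
def lidangle():
    s=ctrl.sense(); print(s['eef_pos'],s['force'],s['wrist_torque'],s['grip_width'],s['joints'].round(2))
    z=np.load('rel0.npz'); R0=R.from_quat(np.roll(z['q'],-1)); Re=R.from_quat(np.roll(s['ee_rot'],-1))
    print('tool turn',np.degrees((Re*R0.inv()).as_rotvec()))
    g=s['eef_pos']-Re.apply([0,0,57]); d=g-H; x=d@cx; zz=d[2]; rr=np.hypot(x,zz); print('grip r',rr,'angle',np.degrees(np.arctan2(zz,-x))-0*1,'minus4mm corr',np.degrees(np.arctan2(zz,-x)+np.arctan(4/150)))
E
python3 -c "
from plan import *
lidangle()
a=np.load('rel0.npz')['p']
for r in rigid(a,[0,50]): print(r[0],a+r[1])"
```

```text
[594.41816174 -56.84796309 168.90554132] [-0.58728712  8.69725499  5.18341186] [ 0.97886897 -0.09462246  0.57931907] 0.271416005899799 [-0.35  0.23  1.79  0.2   0.64 -1.94]
tool turn [-3.10203957e+00 -2.88993715e+01 -2.64084604e-02]
grip r 151.58056163809712 angle 82.27388687763835 minus4mm corr 83.80141231985128
0 [641.92569805 -61.8719536  152.6523474 ]
50 [558.22569805 -52.8719536  164.8523474 ]
```

apply_moves:
  targets:
    - [15,[-2.6,0.3,0.1],[-0.2,-1.5,0]]
    - [15,[-5.3,0.6,0.2],[-0.3,-3,0]]
    - [15,[-7.9,0.8,0.2],[-0.5,-4.5,0]]
    - [15,[-10.5,1.1,0.2],[-0.6,-6,0]]
    - [15,[-13.1,1.4,0.1],[-0.8,-7.5,0]]
    - [15,[-15.7,1.7,-0.1],[-1,-9,0]]
    - [15,[-15.7,1.7,-0.1],[-1,-9,0]]
    - [15,[-15.7,1.7,-0.1],[-1,-9,0]]

```text
time_s: 23.25
eef_pos: [578.6, -55.2, 168.8]
ee_rot: [0.326, 0.05, 0.944, -0.017]
force: [-1.7, 8.3, 6.3]
grip_width: 0.268
grip_force: 70.0
```

```bash
python3 -c "
from plan import *
lidangle()
s=ctrl.sense(); Re=R.from_quat(np.roll(s['ee_rot'],-1)); g=s['eef_pos']-Re.apply([0,0,57])
for r in rigid(g,[1.5,3,4.5,6,7.5,9,10.5,12]): print(r[0],r[1])"
```

```text
[578.64591307 -55.15089689 168.80386125] [-1.74877407  8.33235847  6.26453923] [ 0.99470882 -0.07388753  0.75475241] 0.2678926272288701 [-0.38  0.15  1.96  0.43  0.41 -2.19]
tool turn [-4.09534030e+00 -3.78813543e+01  4.34439486e-03]
grip r 151.57101936249776 angle 73.2354720941351 minus4mm corr 74.76299753634802
1.5 [-3.8  0.4 -1.2]
3 [-7.5  0.8 -2.5]
4.5 [-11.2   1.2  -3.9]
6 [-14.8   1.6  -5.4]
7.5 [-18.5   2.   -6.9]
9 [-22.    2.4  -8.6]
10.5 [-25.6   2.8 -10.4]
12 [-29.1   3.1 -12.3]
```

Joint 5 is getting small, so I keep the tilt and let the tab pivot in the pads for the last 12°.

apply_moves:
  targets:
    - [15,[-1.9,0.2,-0.6],[0,0,0]]
    - [15,[-3.8,0.4,-1.2],[0,0,0]]
    - [15,[-5.6,0.6,-1.8],[0,0,0]]
    - [15,[-7.5,0.8,-2.5],[0,0,0]]
    - [15,[-9.3,1,-3.2],[0,0,0]]
    - [15,[-11.2,1.2,-3.9],[0,0,0]]
    - [15,[-13,1.4,-4.6],[0,0,0]]
    - [15,[-14.8,1.6,-5.4],[0,0,0]]
    - [15,[-14.8,1.6,-5.4],[0,0,0]]
    - [15,[-14.8,1.6,-5.4],[0,0,0]]

```text
time_s: 24.25
eef_pos: [564.4, -53.7, 163.7]
ee_rot: [0.327, 0.051, 0.944, -0.017]
force: [2.1, 9.2, 4.4]
grip_width: 0.271
grip_force: 69.4
```

```bash
cat >> plan.py <<'E'
def fitlid(n):
    im,_,_=cloud('wrist',f'pics/{n}.png'); W,_=wpts(f'pics/{n}.npz'); Wt=None
    cloud('top',f'pics/{n}t.png'); Wt,_=pts(f'pics/{n}t.npz'); cloud('scene',f'pics/{n}s.png'); Ws,_=pts(f'pics/{n}s.npz')
    for nm,w,off in(('wrist',W,(0.1,-1.7)),('top',Wt,(-1.4,0.2)),('scene',Ws,(0,0))):
        c=toC(w).reshape(-1,3); c=c[np.isfinite(c[:,0])]; x=c[:,0]-off[0]-61; z=c[:,2]-68.5
        r=np.hypot(x,z); a=np.degrees(np.arctan2(z,-x)); y=c[:,1]-off[1]
        m=(r>20)&(r<118)&(abs(y)>25)&(abs(y)<83)&(a>45)&(a<90)
        if m.sum()<100: print(nm,m.sum()); continue
        X=np.c_[x[m],z[m]]; X=X.astype(np.float32)
        l=cv2.fitLine(X,cv2.DIST_WELSCH,0,0.01,0.01).ravel(); v=l[:2]*np.sign(l[1]); print(nm,m.sum(),'lid angle',np.degrees(np.arctan2(v[1],-v[0])).round(2),'perp off',round(float(l[2]*v[1]-l[3]*v[0]),2))
E
python3 -c "
from plan import *
lidangle(); fitlid('l1')"
```

```text
[564.37221805 -53.66921683 163.67991413] [2.05040879 9.16696485 4.36323824] [ 0.99386228 -0.88773828  0.73715422] 0.27115774310193413 [-0.39  0.13  2.01  0.47  0.4  -2.24]
tool turn [-4.11000949e+00 -3.79418896e+01 -1.42963013e-02]
grip r 151.55339912763463 angle 67.45063316582072 minus4mm corr 68.97815860803365
wrist 13220 lid angle 66.3 perp off 0.05
top 635 lid angle 65.16 perp off 11.34
scene 1413 lid angle 65.67 perp off 9.08
```

apply_moves:
  targets:
    - [15,[-1.8,0.2,-0.8],[0,0,0]]
    - [15,[-3.7,0.4,-1.5],[0,0,0]]
    - [15,[-5.5,0.6,-2.4],[0,0,0]]
    - [15,[-7.2,0.8,-3.2],[0,0,0]]
    - [15,[-9,1,-4.1],[0,0,0]]
    - [15,[-10.8,1.2,-5],[0,0,0]]
    - [15,[-12.5,1.4,-5.9],[0,0,0]]
    - [15,[-14.5,1.6,-7],[0,0,0]]
    - [15,[-14.5,1.6,-7],[0,0,0]]
    - [15,[-14.5,1.6,-7],[0,0,0]]
    - [15,[-14.5,1.6,-7],[0,0,0]]

```text
time_s: 25.5
eef_pos: [549.8, -52.1, 156.6]
ee_rot: [0.327, 0.05, 0.944, -0.017]
force: [0.7, 8.0, 5.1]
grip_width: 0.266
grip_force: 69.7
```

```bash
python3 -c "
from plan import *
lidangle(); fitlid('l2')"
```

```text
[549.76089566 -52.05605844 156.60624327] [0.66962631 8.03525504 5.11090751] [ 0.98258085 -0.68564058  0.87613719] 0.26580492372462855 [-0.41  0.11  2.06  0.51  0.38 -2.29]
tool turn [-4.11558646e+00 -3.79194181e+01  2.48522096e-02]
grip r 151.53924730119925 angle 61.287965632538864 minus4mm corr 62.8154910747518
wrist 11146 lid angle 60.24 perp off 0.19
top 983 lid angle 59.48 perp off 10.97
scene 1492 lid angle 59.85 perp off 9.16
```

All four estimates put the lid within half a degree of 60°. I let it settle and check the contents and stillness once more.

apply_moves:
  targets:
    - [15,[0,0,0],[0,0,0]]
    - [15,[0,0,0],[0,0,0]]
    - [15,[0,0,0],[0,0,0]]
    - [15,[0,0,0],[0,0,0]]
    - [15,[0,0,0],[0,0,0]]
    - [15,[0,0,0],[0,0,0]]
    - [15,[0,0,0],[0,0,0]]
    - [15,[0,0,0],[0,0,0]]
    - [15,[0,0,0],[0,0,0]]
    - [15,[0,0,0],[0,0,0]]

```text
time_s: 26.65
eef_pos: [549.8, -52.1, 156.6]
ee_rot: [0.327, 0.05, 0.944, -0.017]
force: [0.2, 8.3, 4.8]
grip_width: 0.27
grip_force: 69.7
```

```bash
python3 -c "
from plan import *
lidangle(); fitlid('l3'); print(ctrl.sense()['dq'].round(4))
W,_=wpts('pics/l3.npz'); c=toC(W)
for nm,y in(('jar',-3),('box',50)):
    m=(c[...,2]>52)&(c[...,2]<72)&(abs(c[...,0])<26)&(abs(c[...,1]-y)<26); P=c[m]
    if len(P): print(nm,len(P),cv2.minAreaRect(P[:,:2].astype(np.float32)),np.percentile(P[:,2],[5,50,95]))
"
```

```text
[549.75796588 -52.05882048 156.59849819] [0.19667152 8.31245302 4.8157921 ] [ 0.86589197 -0.66404183  0.83298408] 0.269690266223117 [-0.41  0.11  2.06  0.51  0.38 -2.29]
tool turn [-4.11374687e+00 -3.79188739e+01  2.00740836e-02]
grip r 151.53383218251872 angle 61.28596364586889 minus4mm corr 62.813489088081816
wrist 11158 lid angle 60.24 perp off 0.18
top 994 lid angle 59.37 perp off 11.05
scene 1496 lid angle 59.62 perp off 9.42
[ 0.0005 -0.0005  0.0001  0.0001 -0.0003 -0.0006]
jar 3006 ((-0.45555925369262695, -2.374713897705078), (46.01347351074219, 46.71727752685547), 52.861976623535156) [55.42726228 62.34424742 63.43218113]
box 3496 ((-0.47605133056640625, 48.458763122558594), (44.9005241394043, 48.35546112060547), 0.8139968514442444) [55.36485464 62.31979333 63.39243434]
```

Lid steady at 60°, jar and box seated. Handing in.

```bash
python3 -c "
from rig import ctrl
print(ctrl.finish_job())"
```

```text
the job is handed in; nothing more can be done
None
```

The jar and cell box are packed upright on the trough floor beside the die, and the arm is still gripping the tab with the lid held still at about 60° (cameras read 59.4–60.2°); on the first grasp a fingertip briefly pressed on the jar's cap and tilted it, but it stood back up and was re-gripped, and the job was handed in at about 27 s.

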